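# Blow-off of a master ball on its carrier tray

## Robot

A 7-joint arm with a two-finger parallel gripper is mounted at the origin on the work surface. World frame = base frame: x ahead of the robot, y to its left, z up, the work surface at z = 0. Lengths are in m, angles in rad, forces in N, time in s.
With the tool pointing down it reaches from about 0.4 to 0.85 m from the base axis. Payload 10.4 kg.
Tool frame: the origin (TCP) lies at the very end of the fingers, on their centre line; the grasp point (between the pads) lies 19 mm behind it; z points along the fingers, y is the direction in which the jaws open and shut (so a half turn about z gives the same grasp; the last joint's range is limited). The gripper opens to 87 mm and grips with 3 to 60 N. Pads are 19 mm wide; open, the fingers measure 117 mm over their backs; the gripper's body (75 mm by 190 mm) begins 51 mm behind the grasp point.
Start: joints at [1.287, 0.332, -0.065, 1.46, 0.022, 1.35, -0.088], TCP at [0.161, -0.604, 0.184] pointing down, gripper open.
Joint ranges: [-2.6, 2.6], [-0.5, 2.12], [-1.47, 1.34], [0.16, 2.42], [-1.27, 4.41], [0.06, 2.06], [-2.6, 2.6]. Speed limits (rad/s): [2.22, 2.22, 2.79, 2.79, 3.14, 3.14, 3.14].

## Interface

Orientations are given as a unit quaternion [x, y, z, w].
In Python, from bench import r, eyes, job gives the robot as it stands. The module is installed in compiled form; this text tells all that it offers.
- The arm moves only by the tool play_rows, never from a script. Its argument "motion" is a list of rows, each a list of 7 numbers: the shift along the tool's x, y, z as a fraction of full scale, then the turn, a rotation vector about the tool's x, y, z as a fraction of full scale, then the opening in per cent of the stroke, from 0 (shut) to 100 (fully open). A call has 1 to 5 rows; each row is the pose to reach, as a shift and turn from the pose commanded when the call began, along the tool's axes at that moment; what a row does not reach only later rows make up. Full scale, the value 1, is 0.2 m for a shift and 90 degrees for a turn. A row lasts 1/8 s, in which the tool goes at most 62.5 mm and 10.7 degrees, less where a joint would pass 70% of its speed; a pose out of reach is approached as far as the arm can. A call with a number of a shift or a turn outside -1 to 1 is refused whole. A call with a gripper value outside its range is refused whole. The fingers move at their own pace and stop on an object; "squeeze" is the grip in N (left out, the last holds). Time passes only in rows, so rows that repeat a pose let the fingers close. It gives the time, the measured TCP pose, the force and the opening at its end, in the units of the state.
- r.read_state(): the state, without advancing time (a new reading comes with each control period).
- eyes.camera(name): name is "side" or "top" or "wrist"; returns a dict with "image" (480x640x3 uint8, red, green, blue), "mtx" (3x3 intrinsics, pixels), "R" (3x3) and "t" (3): a world point X has camera coordinates R X + t. Camera axes: x right, y down, z forward; pixel columns grow to the right and rows downward; lengths in m; the calibration is good to about 2 mm. A picture is of the moment at which its call begins. There is no depth.
- job.close_job(): hands the job in, once; it reports no verdict.
Trained networks look in a picture, given as the dict that the camera call returned (one of the last four; its "shot" number tells which), for a name from the list of things; names that differ only in an ending like _2 or _b are one class to them, and where a whole thing is asked for, a point or a joint stands for the part that bears it (a point fixed in the world has none). Each returns a list of dicts, best first, with "p" (0 to 1); they miss things now and then, are a little off and sometimes report something else, mostly with a low value. They report only what shows in the picture. A call takes as long as a camera call. They do not tell look-alikes from the thing itself.
- eyes.regions_of(picture, label): "region" (480x640 bool, what is visible of it) and "xy" ([column, row] in pixels, amid what is visible of it).
- eyes.landmark_of(picture, label): "xy" ([column, row] in pixels: a listed point, or the origin of a listed thing).
The state is a dict: "time": time; "joint_positions": joint angles; "joint_vel": joint speeds; "joint_torque": joint torques, N m; "ee_pos": TCP position; "eef_rot": TCP orientation; "ft_force": force on the tool from outside, world axes, zero at the start; "torque": the same for the moment, N m; "width": finger opening in m.
Only numpy, scipy, OpenCV 4.12 (cv2) and the standard library are available. Lean on these libraries where they do the work, as an engineer would, in place of code of your own. Each camera call takes 0.05 s, during which the arm holds its last target. There are 200 camera calls.

## Task

Clean the master ball for the roundness tester: start the ionised air by pressing the spring treadle of the foot valve right down to its stop and letting it come back up. Then take the carrier tray that holds the steel ball (it has an upright grip to lift it by) and, without touching the ball or letting it roll out of its shallow pocket, carry it to the air nozzle, ball end towards the nozzle. Do not put it down: finish still holding the tray level and motionless in mid-air, with the ball on the line of the air stream about 9 cm from the nozzle's mouth; leave the nozzle and everything else on the table alone.

Things in the scene. Friction and masses are not known exactly. Their poses are not given: they have to be found in the camera images.
- tray: Carrier tray with the ball: grey plate 140 (x) by 70 (y) by 10 mm, about 0.28 kg. Origin: centre of its underside, z up. In its middle stands a bright metal grip blade 36 (x) by 12 mm (y), top 74 mm above the underside, on a flange 40 by 26 mm whose top is at 14 mm. Ball pocket at x = +45 mm, a smaller empty one at -45 mm. Starts flat, +x away from the robot; yaw up to 50 degrees.
- tray_pocket (a point): Centre of the floor of the tray's ball pocket, 45 mm from the tray's origin along its +x, 7 mm above its underside. The pocket is round, 33 mm across, flat and only 3 mm deep: the ball rolls about 7 mm either way in it, and climbs out if the tray tilts beyond about 30 degrees or is jerked.
- ball_center (a point): Centre of the loose polished steel ball, diameter 30 mm, about 0.11 kg, lying in the tray's pocket (its centre 15 mm above the pocket's floor).
- ball: The same ball, for the rules only: this origin turns with it as it rolls, so go by the point at its centre.
- treadle (a joint): Angle of the foot valve's spring treadle: 0 up (at rest), 0.20 rad down on its stop; it springs back when let go. Pressed from above at the pad point it takes about 3.5 N to start and 10 N at the stop.
- treadle_pad (a point): Point to press, on top of the ribbed rubber of the treadle, on its middle line, 105 mm from its hinge; at rest about 62 mm above the table, 21 mm lower at the stop. The treadle, 150 by 84 mm, rises 13 degrees towards the robot from its hinge at the far end; its steel base, 165 by 100 mm, is fixed. The point's x runs along the treadle to the hinge.
- nozzle_mouth (a point): Centre of the mouth, 42 mm across, of the white and black air nozzle, clamped to an upright rod (344 mm tall, about 120 mm behind the mouth) at the far side of the table. The nozzle points back towards the robot and 30 degrees downward; its height varies. It is fixed.
- air_spot (a point): The point in the air stream where the ball is to be: on the nozzle's axis, 90 mm out from the mouth and so 45 mm lower than it, 175 to 230 mm above the table. Nothing is there to see.
- other_tray: A second, identical carrier tray (same size and grip) that carries a stepped steel disc instead of a ball. To be left alone. Which of the two trays stands left and which stands right differs. Origin: centre of its underside.
- disc_master: Stepped steel disc, 28 mm across and 30 mm high, in the pocket of the other tray; to be left alone. Origin: centre of its underside.
- setting_ring: Loose steel setting ring, 64 mm outside, 20 mm high, to be left alone. Origin: centre of its underside.
- v_block: Loose dark steel V-block, 60 by 45 by 33 mm, to be left alone. Origin: centre of its underside.
- micrometer: Loose micrometer lying on the table, about 180 by 65 mm, 14 mm high, to be left alone. Origin: near its middle, at table height.
- wash_bottle: White wash bottle, 60 mm across, 150 mm high, to be left alone. Origin: centre of its underside.
- screwdriver: Screwdriver lying on the table, 150 mm long, to be left alone.
- ioniser: The stand of the air nozzle, with the nozzle; fixed, not to be touched. Origin: on the table straight below the nozzle's mouth; -x is the way the nozzle blows. The rod is at x = +121 mm, on a steel base plate 100 by 150 by 14 mm.
There are look-alikes about, which are no part of the job. Leave any green, orange or purple look-alike of the tray alone.

How it is judged:
On the way, in this order (a step that is already met when the one before it is completed fails the run):
1. the treadle is pressed down to its stop (value of joint treadle above 0.18 rad), for 0.1 s.
2. the treadle is let up again (value of joint treadle below 0.04 rad), for 0.1 s.
3. the tray is lifted clear of the table in the fingers, the ball in its pocket (height (world z) of tray above 0.04 m and contact force between the fingers and tray above 1 N and distance between ball_center and tray_pocket below 0.022 m), for 0.2 s.
At the end, for the whole second after the job is handed in: The tray hangs level (within 7 degrees) and still in the fingers alone, at least 80 mm above the table, its ball end towards the nozzle, the ball in its pocket and its centre within 30 mm of the air spot, 90 mm out on the nozzle axis; the treadle is up; all holds through the last second (distance between ball_center and air_spot below 0.03 m and distance between ball_center and tray_pocket below 0.022 m and angle between tray's own z axis and vertical below 0.12 rad and x of nozzle_mouth in the frame of tray above 0.07 m and height (world z) of tray above 0.08 m and linear speed of tray below 0.02 m/s and angular speed of tray below 0.1 rad/s and contact force between the fingers and tray above 1 N and contact force between tray and ioniser below 0.1 N and value of joint treadle below 0.04 rad); the arm keeps its last pose, push and grip.
It fails at once if the ball leaves its pocket (distance between ball_center and tray_pocket above 0.024 m).
It fails at once if the robot touches the ball (contact force between any of the fingers, the arm and ball above 0.3 N).
It fails at once if the air nozzle or its stand is touched (contact force between anything else and ioniser above 1 N).
It fails at once if another thing on the table is shifted by more than 15 mm (distance of any of other_tray, disc_master, setting_ring, v_block, micrometer, wash_bottle, screwdriver from where it was at the start of the episode above 0.015 m).
It also fails if it takes over 72 s, if anything falls off the work surface, if the arm or the gripper's body presses on something with over 40 N, if the wrist force passes 120 N, or if a joint passes its speed limit or range.

## Working session

There is one attempt and no reset: what is moved stays moved. The work goes in short steps, Python scripts to look and compute and a tool call to move; the robot and the scene stay as the last step left them, time stands still between calls to the robot, and variables do not carry over. Pictures are saved under pics/ and viewed, about 8 in all and at most 12, crops included, and the job is handed in when it is done.

Besides the shell and the picture viewer there is one more tool, called as name(argument=value, ...) on one line, values as JSON. play_rows: Moves the arm, as the interface text tells. Shift numbers are shares of 0.2 m and turn numbers shares of 90 degrees, none past 1 either way. Its arguments: {"type":"object","properties":{"motion":{"type":"array","items":{"type":"array","items":{"type":"number"}}},"squeeze":{"type":"number"}},"required":["motion"]}

```bash
mkdir -p pics; cat > h.py <<'E'
import numpy as np, cv2
from bench import r, eyes, job
from scipy.spatial.transform import Rotation as Ro
def save(p,name): cv2.imwrite(f'pics/{name}.png', cv2.cvtColor(p['image'],cv2.COLOR_RGB2BGR))
def ray(p,xy):
    K,R,t=p['mtx'],p['R'],p['t']
    c=-R.T@t; d=R.T@np.linalg.solve(K,[xy[0],xy[1],1.]); return c,d/np.linalg.norm(d)
def onz(p,xy,z):
    c,d=ray(p,xy); return c+d*(z-c[2])/d[2]
def tri(*obs):
    A=np.zeros((3,3));b=np.zeros(3)
    rs=[ray(p,xy) for p,xy in obs]
    for c,d in rs:
        M=np.eye(3)-np.outer(d,d);A+=M;b+=M@c
    X=np.linalg.solve(A,b)
    return X,[round(float(np.linalg.norm((np.eye(3)-np.outer(d,d))@(X-c))),4) for c,d in rs]
def proj(p,X):
    c=p['mtx']@(p['R']@np.asarray(X)+p['t']); return c[:2]/c[2]
E
python3 - <<'E'
from h import *
np.set_printoptions(precision=3,suppress=True)
s=r.read_state();print(s['time'],s['ee_pos'],s['eef_rot'],s['width'])
P={n:eyes.camera(n) for n in('top','side')}
for n,p in P.items():
    save(p,n)
    c,_=ray(p,(320,240));print(n,c,p['R'][2])
    for l in['tray','tray_pocket','ball_center','treadle_pad','nozzle_mouth','other_tray','disc_master','ioniser','wash_bottle','setting_ring','v_block','micrometer']:
        print(n,l,[(np.round(d['xy']).tolist(),round(d['p'],2)) for d in eyes.landmark_of(p,l)[:4]])
im=np.hstack([cv2.imread(f'pics/{n}.png') for n in P]); 
im=np.vstack([cv2.imread(f'pics/{n}.png') for n in P]); print(s['ft_force'])
E
```

```text
0.0 [ 0.161 -0.603  0.183] [ 0.992  0.13  -0.    -0.001] 0.087220202495854
top [0.224 0.121 1.53 ] [ 0.2    0.005 -0.98 ]
top tray [([240.0, 335.0], 0.95), ([110.0, 281.0], 0.79), ([309.0, 285.0], 0.69)]
top tray_pocket [([307.0, 265.0], 0.96), ([121.0, 267.0], 0.71), ([250.0, 235.0], 0.65)]
top ball_center [([191.0, 216.0], 0.42), ([246.0, 235.0], 0.41)]
top treadle_pad [([187.0, 214.0], 0.74), ([494.0, 231.0], 0.67)]
top nozzle_mouth [([369.0, 150.0], 0.8)]
top other_tray []
top disc_master [([381.0, 258.0], 0.55)]
top ioniser []
top wash_bottle [([252.0, 182.0], 0.93)]
top setting_ring [([301.0, 186.0], 0.92)]
top v_block [([414.0, 189.0], 0.58)]
top micrometer []
side [-0.055 -1.235  0.98 ] [ 0.327  0.812 -0.483]
side tray [([238.0, 275.0], 0.54)]
side tray_pocket [([362.0, 268.0], 0.5)]
side ball_center []
side treadle_pad [([407.0, 357.0], 0.84)]
side nozzle_mouth [([397.0, 220.0], 0.77), ([355.0, 249.0], 0.72), ([318.0, 321.0], 0.34)]
side other_tray [([318.0, 325.0], 0.71)]
side disc_master [([334.0, 323.0], 0.41)]
side ioniser []
side wash_bottle [([356.0, 249.0], 0.57)]
side setting_ring [([362.0, 269.0], 0.76), ([353.0, 248.0], 0.6)]
side v_block [([415.0, 323.0], 0.86)]
side micrometer []
[1.358 0.882 0.042]
```

View pics/top.png

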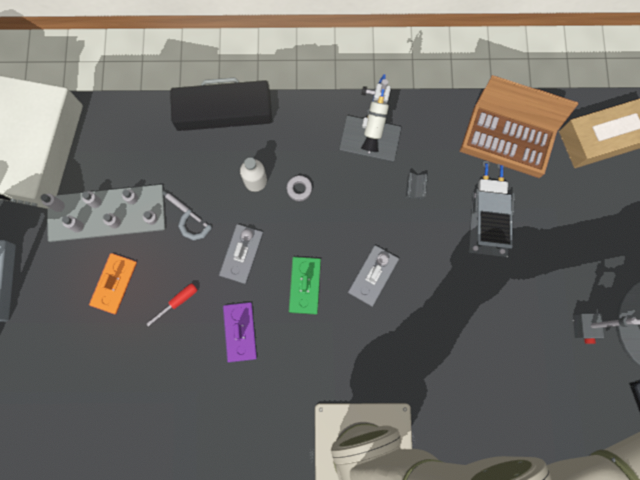

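View pics/side.png

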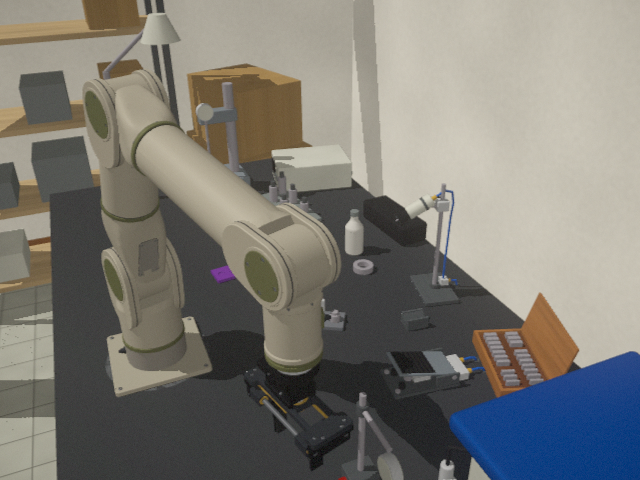

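The top view shows two grey trays, at (241,253) and (374,275). The green (305,285), purple (240,332) and orange (113,283) trays are look-alikes. The treadle is at (494,228) and the nozzle mouth at about (370,148). Next is a close crop to tell ball from disc.

```bash
python3 - <<'E'
from h import *
np.set_printoptions(precision=3,suppress=True)
im=cv2.imread('pics/top.png')
c=lambda x,y,w,h:cv2.resize(im[y:y+h,x:x+w],(400,300),interpolation=cv2.INTER_CUBIC)
cv2.imwrite('pics/crop1.png',np.vstack([np.hstack([c(200,215,80,60),c(335,245,80,60)]),np.hstack([c(330,110,80,60),c(440,175,120,90)])]))
p=eyes.camera('top');q=eyes.camera('side')
print('L',onz(p,(247,235),.022),onz(p,(241,253),.07)); print('R',onz(p,(381,258),.022),onz(p,(374,275),.02))
print('treadle',tri((p,(494,231)),(q,(407,357))), onz(p,(494,231),.062))
for l in('ioniser','nozzle_mouth','treadle','tray','other_tray'):
  for n,pp in(('t',p),('s',q)):
    print(l,n,[(np.round(d['xy']).tolist(),round(d['p'],2),int(d['region'].sum())) for d in eyes.regions_of(pp,l)[:4]])
E
```

```text
L [0.537 0.288 0.022] [0.481 0.297 0.07 ]
R [ 0.474 -0.054  0.022] [ 0.431 -0.035  0.02 ]
treadle (array([ 0.534, -0.332,  0.069]), [0.0015, 0.0015]) [ 0.534 -0.333  0.062]
ioniser t [([375.0, 130.0], 0.73, 2738)]
ioniser s [([437.0, 270.0], 0.88, 2337)]
nozzle_mouth t [([376.0, 116.0], 0.8, 1208)]
nozzle_mouth s [([425.0, 208.0], 0.64, 902)]
treadle t [([381.0, 260.0], 0.7, 115), ([497.0, 218.0], 0.63, 1768)]
treadle s [([416.0, 362.0], 0.92, 1353)]
tray t [([238.0, 255.0], 0.85, 1449), ([241.0, 335.0], 0.75, 1591), ([306.0, 283.0], 0.7, 1438), ([371.0, 276.0], 0.57, 1395)]
tray s [([222.0, 274.0], 0.73, 272)]
other_tray t [([371.0, 277.0], 0.66, 1342)]
other_tray s [([332.0, 321.0], 0.75, 255)]
```

View pics/crop1.png

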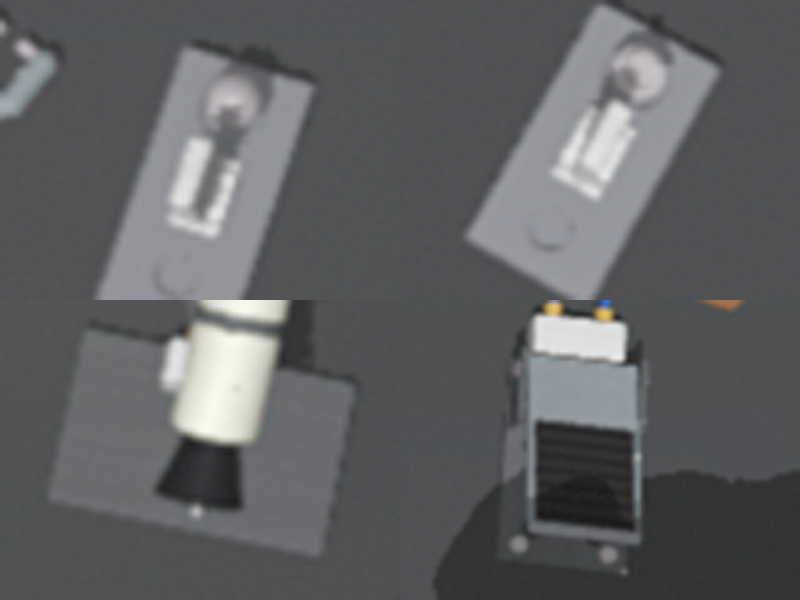

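```bash
cat >> h.py <<'E'
def togo(target, yaw=None, s=None):
    """fractions in tool axes from measured pose to target; yaw = world heading of tool y axis (tool down)"""
    s=s or r.read_state(); R0=Ro.from_quat(s['eef_rot']); d=R0.inv().apply(np.array(target)-s['ee_pos'])/0.2
    x=np.zeros(3)
    if yaw is not None:
        y=np.array([np.cos(yaw),np.sin(yaw),0]); z=np.array([0,0,-1.])
        c=[]
        for sg in(1,-1):
            R1=Ro.from_matrix(np.c_[np.cross(sg*y,z),sg*y,z]); c.append((R0.inv()*R1).as_rotvec()/(np.pi/2))
        x=min(c,key=np.linalg.norm)
    print('time',round(s['time'],2),'at',np.round(s['ee_pos'],4),'go',np.round(d,3),'turn',np.round(x,3),'F',np.round(s['ft_force'],1)); return d,x
E
python3 - <<'E'
from h import *
p=eyes.camera('top');print(onz(p,(590,328),.0),onz(p,(600,322),.2))
togo([.2,-.4,.25])
E
```

```text
[ 0.29617311 -0.57679721  0.        ] [ 0.29965738 -0.50874818  0.2       ]
time 1.95 at [ 0.1611 -0.6039  0.1842] go [ 0.451 -0.935 -0.329] turn [0. 0. 0.] F [-0.3  0.5  0.6]
```

play_rows(motion=[[0.15,-0.31,-0.2,0,0,0,0],[0.3,-0.62,-0.3,0,0,0,0],[0.45,-0.9,-0.3,0,0,0,0],[0.45,-0.9,-0.3,0,0,0,0]])

```text
time: 2.45
ee_pos: [0.2028, -0.4043, 0.2452]
eef_rot: [0.991, 0.131, 0.0, 0.001]
ft_force: [0.1, 0.2, -0.4]
width: 0.0551
```

```bash
python3 - <<'E'
from h import *
togo([.535,-.333,.11])
E
```

```text
time 2.45 at [ 0.2028 -0.4043  0.2452] go [1.696 0.087 0.677] turn [0. 0. 0.] F [ 0.1  0.2 -0.4]
```

play_rows(motion=[[0.3,0.02,0,0,0,0,0],[0.6,0.04,0,0,0,0,0],[0.9,0.05,0,0,0,0,0]])

```text
time: 2.82
ee_pos: [0.3799, -0.3696, 0.2446]
eef_rot: [0.992, 0.13, 0.0, 0.0]
ft_force: [-0.1, -1.1, 0.4]
width: 0.0252
```

play_rows(motion=[[0.3,0.02,0.2,0,0,0,0],[0.6,0.04,0.4,0,0,0,0],[0.8,0.04,0.62,0,0,0,0],[0.8,0.04,0.62,0,0,0,0]])

```text
time: 3.32
ee_pos: [0.5359, -0.3334, 0.1165]
eef_rot: [0.991, 0.132, -0.001, -0.002]
ft_force: [-0.5, -0.5, 0.3]
width: 0.0007
```

```bash
python3 - <<'E'
from h import *
togo([.535,-.333,.035])
p=eyes.camera('wrist');save(p,'w1');print([(d['xy'],d['p']) for d in eyes.landmark_of(p,'treadle_pad')])
for d in eyes.landmark_of(p,'treadle_pad')[:2]: print(onz(p,d['xy'],.062))
print(proj(p,r.read_state()['ee_pos']))
E
```

```text
time 3.33 at [ 0.5359 -0.3334  0.1165] go [-0.003 -0.001  0.407] turn [0. 0. 0.] F [-0.5 -0.5  0.3]
[([326.5, 265.5], 0.68)]
[ 0.52893058 -0.33877701  0.062     ]
[326.62320234 287.66488719]
```

play_rows(motion=[[0,0,0.15,0,0,0,0],[-0.01,0,0.27,0,0,0,0],[-0.01,0,0.35,0,0,0,0],[-0.01,0,0.38,0,0,0,0],[-0.01,0,0.39,0,0,0,0]])

```text
time: 4.1
ee_pos: [0.5332, -0.3376, 0.043]
eef_rot: [0.992, 0.13, 0.0, 0.0]
ft_force: [-0.5, 0.1, 0.1]
width: 0.0004
```

```bash
python3 - <<'E'
from h import *
togo([.535,-.333,.035])
s=r.read_state();print(s['joint_torque'])
p=eyes.camera('wrist');q=eyes.camera('side')
togo([.535,-.333,.035])
c=cv2.resize(cv2.cvtColor(q['image'],4)[300:420,330:490],(640,480),interpolation=cv2.INTER_CUBIC)
a=cv2.cvtColor(p['image'],4)
cv2.imwrite('pics/w2.png',cv2.resize(np.hstack([a,c]),(800,300)))
E
```

```text
time 4.1 at [ 0.5332 -0.3376  0.043 ] go [ 0.015 -0.02   0.04 ] turn [0. 0. 0.] F [-0.5  0.1  0.1]
[ 2.23581987e-01 -6.59755397e+01 -5.74400827e+00 -3.47392881e+01
 -3.32325906e-02 -4.88049584e-02 -1.08298036e-04]
time 4.2 at [ 0.5333 -0.3373  0.043 ] go [ 0.014 -0.019  0.04 ] turn [0. 0. 0.] F [-0.5  0.1  0.1]
```

View pics/w2.png

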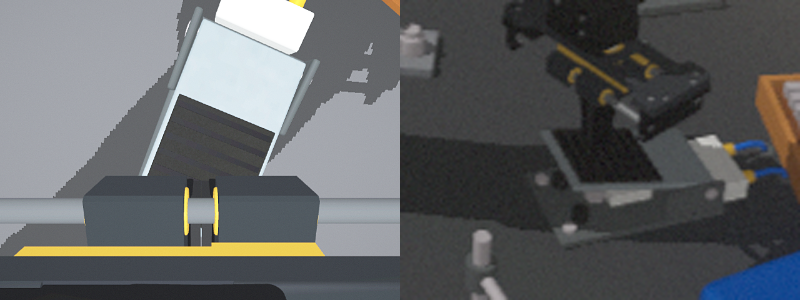

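```bash
python3 - <<'E'
from h import *
q=eyes.camera('side'); s=r.read_state()
t=s['ee_pos']; print('tcp',proj(q,t))
print('rest pad in first side pic (407,357); pad proj', proj(q,[.532,-.335,.062]),[(d['xy'],d['p']) for d in eyes.landmark_of(q,'treadle_pad')])
a=cv2.imread('pics/side.png'); b=cv2.cvtColor(q['image'],4)
f=lambda i:cv2.resize(i[310:410,360:480],(400*1,333),interpolation=cv2.INTER_CUBIC)
b2=b.copy()
o=np.hstack([f(a),f(b)])
u=(proj(q,t)-[360,310])*400/120+[400,0]; cv2.drawMarker(o,tuple(int(v) for v in u),(0,0,255),0,10,1)
cv2.imwrite('pics/s2.png',o)
E
```

```text
tcp [406.65566423 367.21828553]
rest pad in first side pic (407,357); pad proj [406.12634329 360.55945417] [([405.1, 360.2], 0.86)]
```

View pics/s2.png

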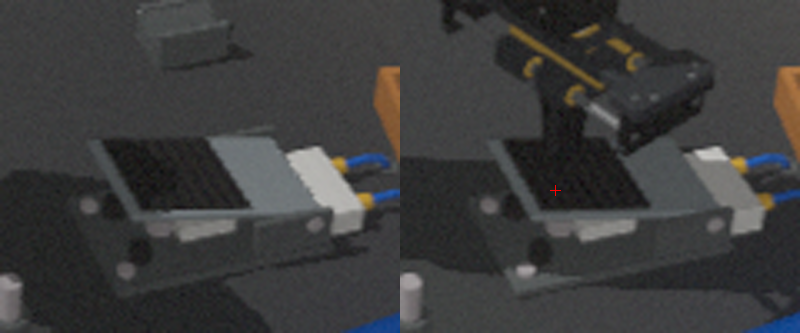

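Compared with the first picture, the treadle looks unmoved, and the force is about zero although the TCP reads 43 mm. I'll press on in small steps and watch the force.

play_rows(motion=[[0,0,0.03,0,0,0,0],[0,0,0.05,0,0,0,0],[0,0,0.05,0,0,0,0]])

```text
time: 4.68
ee_pos: [0.5326, -0.3368, 0.0316]
eef_rot: [0.992, 0.13, -0.0, -0.0]
ft_force: [0.8, 0.9, -0.6]
width: 0.0007
```

```bash
python3 - <<'E'
from h import *
togo([.535,-.333,.035])
q=eyes.camera('side'); s=r.read_state()
print([(d['xy'],d['p']) for d in eyes.landmark_of(q,'treadle_pad')])
d=np.abs(q['image'].astype(int)-cv2.cvtColor(cv2.imread('pics/side.png'),4)).sum(2)
save(q,'side3')
m=eyes.regions_of(q,'treadle'); print([(x['xy'],x['p'],x['region'].sum(),np.argwhere(x['region']).min(0),np.argwhere(x['region']).max(0)) for x in m])
a=cv2.imread('pics/side.png'); b=cv2.imread('pics/side3.png')
f=lambda i:cv2.convertScaleAbs(cv2.resize(i[310:410,360:480],(400*1,333),interpolation=cv2.INTER_CUBIC),alpha=2.2)
cv2.imwrite('pics/s4.png',np.hstack([f(a),f(b)]))
E
```

```text
time 4.67 at [ 0.5326 -0.3368  0.0316] go [ 0.017 -0.015 -0.017] turn [0. 0. 0.] F [ 0.8  0.9 -0.6]
[([405.8, 360.6], 0.71)]
[([417.0, 366.0], 0.62, np.int64(1167), array([351, 387]), array([376, 454]))]
```

View pics/s4.png

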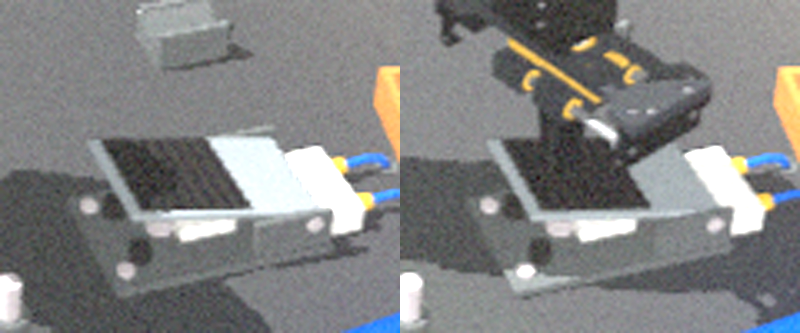

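```bash
python3 - <<'E'
from h import *
p=eyes.camera('wrist');q=eyes.camera('top');e=r.read_state()['ee_pos'];print(proj(q,e),proj(p,e))
a=cv2.convertScaleAbs(cv2.cvtColor(p['image'],4),alpha=1.5)[60:360,120:520]
u=proj(p,e)-[120,60];cv2.circle(a,(int(u[0]),int(u[1])),3,(0,0,255),1)
c=cv2.convertScaleAbs(cv2.resize(cv2.cvtColor(q['image'],4)[170:270,430:563],(400,300),interpolation=cv2.INTER_CUBIC),alpha=1.8)
u=(proj(q,e)-[430,170])*3;cv2.circle(c,(int(u[0]),int(u[1])),3,(0,0,255),1)
cv2.imwrite('pics/w5.png',np.hstack([a,c]))
E
```

```text
[492.11439289 233.88147819] [320.58725776 280.73727382]
```

View pics/w5.png

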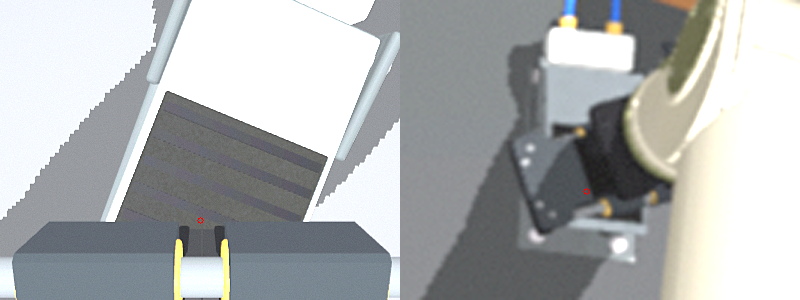

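play_rows(motion=[[0,0,0.02,0,0,0,0],[0,0,0.04,0,0,0,0],[0,0,0.04,0,0,0,0]])

```text
time: 5.3
ee_pos: [0.5329, -0.3371, 0.0241]
eef_rot: [0.992, 0.13, -0.0, 0.0]
ft_force: [-0.5, 0.2, 5.0]
width: 0.0009
```

```bash
python3 - <<'E'
from h import *
s=r.read_state();e=s['ee_pos'];R=Ro.from_quat(s['eef_rot'])
print(s['joint_torque'],s['torque'],s['ft_force'],s['joint_positions'])
q=eyes.camera('side');save(q,'side6')
for v in([0,0,0],[0,.095,-.07],[.0375,.095,-.07],[-.0375,.095,-.07],[0,-.095,-.07]): print(v,proj(q,e+R.apply(v)))
a=cv2.imread('pics/side.png').astype(int); b=cv2.imread('pics/side6.png').astype(int)
d=np.abs(a-b).sum(2)
for y in range(340,396,3): print(y,' '.join(f'{min(v,999):3d}' for v in d[y,380:460:4]))
E
```

```text
[-2.43475372e-01 -6.44894457e+01 -5.98082006e+00 -3.31545317e+01
 -7.31489388e-02 -5.07956408e-01 -1.60497642e-02] [0.05574272 0.33278787 0.04754819] [-0.52180963  0.17571782  5.03977313] [ 0.78853931  0.50430824 -0.38587314  1.601219    0.20820778  1.0769183
 -0.9630275 ]
[0, 0, 0] [405.96140281 373.32647071]
[0, 0.095, -0.07] [438.74506642 372.36536399]
[0.0375, 0.095, -0.07] [450.18505463 365.19824219]
[-0.0375, 0.095, -0.07] [426.94813399 379.75611039]
[0, -0.095, -0.07] [379.64685217 330.3232559 ]
340  16  18  12  25  57  67  49  58  70  80  46  15   9   4   2  20  21  31  56  10
343   4   5   8  13  20  57  67  79 107  62  52   6  23  17  15  16  66  62  69  12
346  20  24  12  22  20   9  77  48  21  31  11  20  64   7  49  52  94  27  22   3
349  17  15   4  15   3  18  98  84  84 145  61  33  11  79 103 102  64 105  14  25
352   9  29  16  11  21   9  16  41  39  27 212 117 217 225 263 249 115  27  20  19
355  17  10  14   3  16   5  38  35  35  20  23  14 261 275 275 212  80  32  22  22
358  17  11   7  17  15   7  11   9  30  26  31   7 192 270 146 119 110 118 126 119
361 
[... 303 characters left out ...]
  12 112  90 113 118 113 194
373   1   6  22   6  22  15  69  80 177 179 123 111 101  93 112  96  68  53  91  72
376   2  32   8  21  21  80  23  21  19  33  10  13  27  11  18  77  40   6  12  11
379   7   9  13  23  11  10   9  20  23  24  29  31  15  23  23  17   2   1  22  12
382  33   6  30   5   3   9  10  26   6   5   2   9  10  17  22  21  18   8  22  13
385  34  23   8  26  17  13  12  16  20   5  17  20   4   7   7   9   7  29   5   2
388  20  17  11  14  15  18  17  18   6   4  15   1  12  15   9  23  26  11   6  48
391   3  13   6  71 172  91  13   3  15  17  21  15  13  17  43  65  48  63  70  64
394  78  91  88  77 114 111 124  74  19   5  18   6  65  48  40  54  59  26  39  52
```

play_rows(motion=[[0,0,0.02,0,0,0,0],[0,0,0.035,0,0,0,0],[0,0,0.05,0,0,0,0],[0,0,0.05,0,0,0,0]])

```text
time: 5.85
ee_pos: [0.5326, -0.3373, 0.0144]
eef_rot: [0.992, 0.13, -0.0, 0.0]
ft_force: [-4.1, 0.2, 7.2]
width: 0.0005
```

```bash
python3 - <<'E'
from h import *
togo([.535,-.333,.035])
q=eyes.camera('side');save(q,'side7');w=eyes.camera('wrist')
f=lambda i:cv2.convertScaleAbs(cv2.resize(i[310:410,360:480],(400*1,333),interpolation=cv2.INTER_CUBIC),alpha=3)
a=cv2.cvtColor(w['image'],4)[60:393,120:520]
cv2.imwrite('pics/s7.png',np.hstack([a,f(cv2.imread('pics/side7.png'))]))
E
```

```text
time 5.85 at [ 0.5326 -0.3373  0.0144] go [ 0.017 -0.018 -0.103] turn [0. 0. 0.] F [-4.1  0.2  7.2]
```

View pics/s7.png

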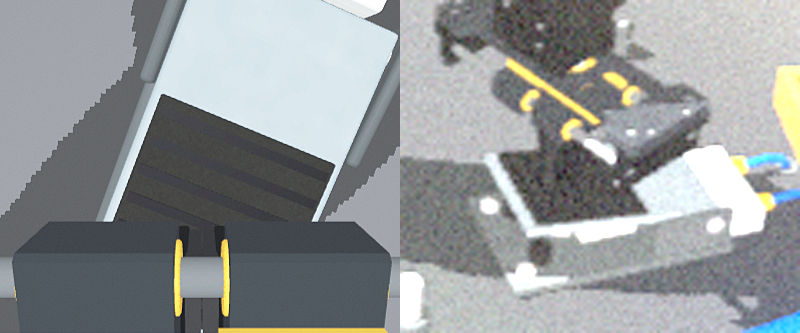

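play_rows(motion=[[0,0,0.02,0,0,0,0],[0,0,0.04,0,0,0,0],[0,0,0.055,0,0,0,0],[0,0,0.055,0,0,0,0]])

```text
time: 6.45
ee_pos: [0.5319, -0.3374, 0.0035]
eef_rot: [0.992, 0.13, -0.001, 0.0]
ft_force: [-6.6, 1.1, 10.8]
width: 0.0007
```

```bash
python3 - <<'E'
from h import *
togo([.535,-.333,.035])
q=eyes.camera('side')
K=q;e0=np.array([0.161,-0.6035,0.1835]);R=Ro.from_quat([0.992,0.13,0,-0.001])
for v in([0,0,0],[0,.05,0],[0,-.05,0],[0,.05,-.07],[0,-.05,-.07]): print(v,proj(q,e0+R.apply(v)))
a=cv2.imread('pics/side.png')
o=cv2.resize(a[360:480,230:370],(700,600),interpolation=cv2.INTER_CUBIC)
o=cv2.convertScaleAbs(o,alpha=2)
for v in([0,0,0],[0,.05,0],[0,-.05,0]):
    u=(proj(q,e0+R.apply(v))-[230,360])*5; cv2.drawMarker(o,(int(u[0]),int(u[1])),(0,0,255),0,14,2)
cv2.imwrite('pics/s8.png',o)
E
```

```text
time 6.45 at [ 0.5319 -0.3374  0.0035] go [ 0.02  -0.017 -0.158] turn [0. 0. 0.] F [-6.6  1.1 10.8]
[0, 0, 0] [297.95767923 462.96948073]
[0, 0.05, 0] [316.26955971 483.20365308]
[0, -0.05, 0] [280.92273946 444.14629607]
[0, 0.05, -0.07] [315.60722337 452.86613655]
[0, -0.05, -0.07] [279.07085096 414.63111195]
```

View pics/s8.png

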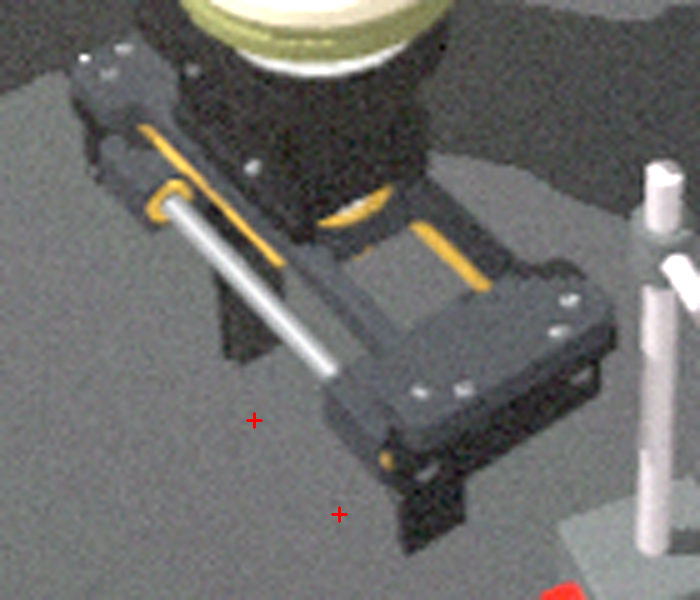

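The fingertips really end about 33 mm short of the reported TCP: 14 px in the side view, and contact came at a reported 0.028 against the 0.062 pad height. I'll correct for that from here. First, make sure the treadle is on its stop.

play_rows(motion=[[0,0,0.015,0,0,0,0],[0,0,0.025,0,0,0,0],[0,0,0.025,0,0,0,0]])

```text
time: 6.88
ee_pos: [0.5322, -0.3375, 0.0022]
eef_rot: [0.992, 0.13, -0.001, 0.001]
ft_force: [-19.2, 7.6, 40.3]
width: 0.0005
```

play_rows(motion=[[0,0,-0.1,0,0,0,0],[0,0,-0.3,0,0,0,0],[0,0,-0.6,0,0,0,0],[0,0,-0.95,0,0,0,100],[0,0,-0.95,0,0,0,100]])

```text
time: 7.5
ee_pos: [0.5352, -0.3379, 0.1934]
eef_rot: [0.991, 0.13, 0.003, 0.003]
ft_force: [0.6, 0.6, -1.4]
width: 0.0129
```

```bash
python3 - <<'E'
from h import *
np.set_printoptions(precision=3,suppress=True)
p=eyes.camera('wrist');s=r.read_state();R=Ro.from_quat(s['eef_rot'])
c,d=ray(p,(320,240));print('cam in tool',R.inv().apply(c-s['ee_pos']),R.inv().apply(d))
q=eyes.camera('side');save(q,'side9');print([(d['xy'],d['p']) for d in eyes.landmark_of(q,'treadle_pad')])
P=eyes.camera('top')
print('nozzle',[tri((P,a['xy']),(q,b['xy'])) for a in eyes.landmark_of(P,'nozzle_mouth')[:1] for b in eyes.landmark_of(q,'nozzle_mouth')[:2]])
print(s['ft_force'])
togo([.38,-.06,.26],np.radians(-90))
a=cv2.imread('pics/side.png').astype(int); b=cv2.imread('pics/side9.png').astype(int)
print(np.abs(a-b).sum(2)[350:376,386:430].mean())
E
```

```text
cam in tool [ 0.067  0.001 -0.203] [-0.219 -0.002  0.976]
[([406.7, 360.9], 0.6)]
nozzle [(array([0.438, 0.01 , 0.334]), [0.2064, 0.2064])]
[-0.148 -0.022 -0.099]
time 7.8 at [ 0.532 -0.337  0.186] go [-0.379 -1.533 -0.365] turn [-0.001  0.002  0.166] F [-0.6  0.1 -0.9]
28.877622377622377
```

play_rows(motion=[[0,-0.31,-0.2,0,0,0,100],[0.01,-0.62,-0.37,0,0,0,100],[0.02,-0.93,-0.37,0,0,0,100]])

```text
time: 8.18
ee_pos: [0.4926, -0.1715, 0.2608]
eef_rot: [0.992, 0.13, 0.001, 0.0]
ft_force: [1.0, 1.5, 0.6]
width: 0.0665
```

play_rows(motion=[[0,-0.31,0,0,0,0,100],[0.01,-0.62,0,0,0,0,100],[0.02,-0.93,0,0,0,0,100]])

```text
time: 8.55
ee_pos: [0.4474, 0.0097, 0.2591]
eef_rot: [0.992, 0.13, -0.001, -0.0]
ft_force: [0.7, 0.0, 0.6]
width: 0.086
```

play_rows(motion=[[0,-0.3,0,0,0,0.1,100],[0.01,-0.5,0,0,0,0.166,100],[0.01,-0.5,0,0,0,0.166,100],[0.01,-0.5,0,0,0,0.166,100]])

```text
time: 9.05
ee_pos: [0.4247, 0.1041, 0.2594]
eef_rot: [1.0, 0.0, -0.001, 0.0]
ft_force: [0.2, -0.3, -0.5]
width: 0.0865
```

```bash
python3 - <<'E'
from h import *
np.set_printoptions(precision=3,suppress=True)
togo([.42,.12,.26],np.radians(-90))
p=eyes.camera('wrist');save(p,'w10')
for l in('tray','tray_pocket','ball_center','other_tray','disc_master'):
    print(l,[(np.round(d['xy']).tolist(),round(d['p'],2),onz(p,d['xy'],{'tray':0,'other_tray':0,'disc_master':.007,'tray_pocket':.007,'ball_center':.022}[l])) for d in eyes.landmark_of(p,l)[:4]])
for n in('top','side'):
    P=eyes.camera(n);print(n,[(np.round(d['xy'],1).tolist(),round(d['p'],2)) for d in eyes.landmark_of(P,'nozzle_mouth')[:4]],[(d['xy'],d['p']) for d in eyes.landmark_of(P,'treadle_pad')]);save(P,n+'10')
E
```

```text
time 9.05 at [0.425 0.104 0.259] go [-0.023 -0.08  -0.003] turn [0.    0.001 0.   ] F [ 0.2 -0.3 -0.5]
tray [([292.0, 223.0], 0.9, array([0.406, 0.136, 0.   ])), ([131.0, 143.0], 0.89, array([0.49 , 0.304, 0.   ])), ([148.0, 317.0], 0.62, array([0.294, 0.305, 0.   ]))]
tray_pocket [([139.0, 285.0], 0.97, array([0.336, 0.307, 0.007])), ([132.0, 99.0], 0.85, array([0.533, 0.295, 0.007])), ([289.0, 182.0], 0.68, array([0.451, 0.138, 0.007]))]
ball_center [([130.0, 97.0], 0.92, array([0.533, 0.29 , 0.022]))]
other_tray [([451.0, 199.0], 0.81, array([ 0.432, -0.036,  0.   ]))]
disc_master [([474.0, 160.0], 0.56, array([ 0.473, -0.054,  0.007]))]
top [([370.5, 146.1], 0.83)] [([492.9, 230.5], 0.87)]
side [([415.4, 326.4], 0.62)] [([406.8, 361.3], 0.96)]
```

View pics/w10.png

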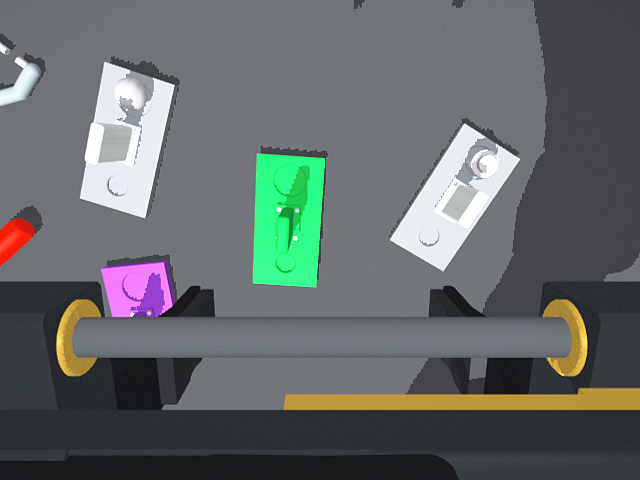

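The left grey tray, ball at (132,97), holds the ball. The right one, at (484,163), carries the stepped disc. Target: left tray, origin about (0.49, 0.30).

```bash
python3 - <<'E'
from h import *
np.set_printoptions(precision=4,suppress=True)
p=eyes.camera('wrist')
c=[onz(p,x,.010) for x in((107,62),(175,84),(147,217),(81,200))]
print(c); ctr=np.mean(c,0);d=(c[0]+c[1]-c[2]-c[3])/2;print('ctr',ctr,'len',np.linalg.norm(d),'wid',np.linalg.norm(c[1]-c[0]),'yaw',np.degrees(np.arctan2(d[1],d[0])))
# refine: bright minAreaRect
g=p['image'].min(2)[40:235,60:195]; m=(g>150).astype('uint8'); m=cv2.morphologyEx(m,cv2.MORPH_OPEN,np.ones((5,5)))
k=max(cv2.findContours(m,0,2)[0],key=cv2.contourArea); b=cv2.boxPoints(cv2.minAreaRect(k))+[60,40]; print(b)
t=eyes.camera('top');s=eyes.camera('side')
print('nozzle',tri((t,(369.9,149.5)),(s,(397,220))))
e=[onz(t,x,.014) for x in((348,115),(401,126),(394.4,161),(340,149.4))];print('base',e)
v=e[1]-e[0]+e[2]-e[3];print('blow yaw',np.degrees(np.arctan2(v[1],v[0]))-90)
print('bottle',onz(t,(252,182),0))
for q in(t,s): print([(np.round(d['xy'],1),round(d['p'],2)) for d in eyes.landmark_of(q,'wash_bottle')[:2]],[(np.round(d['xy'],1),round(d['p'],2)) for d in eyes.landmark_of(q,'ioniser')[:2]],[(np.round(d['xy'],1),round(d['p'],2)) for d in eyes.landmark_of(q,'nozzle_mouth')[:2]])
th=np.arctan2(d[1],d[0])
togo([ctr[0],ctr[1],.12],th-np.pi/2)
E
```

```text
[array([0.5676, 0.3154, 0.01  ]), array([0.5474, 0.2503, 0.01  ]), array([0.4138, 0.2913, 0.01  ]), array([0.4319, 0.3594, 0.01  ])]
ctr [0.4901 0.3041 0.01  ] len 0.14121779319430247 wid 0.06814905133428213 yaw -17.524474913902687
[[ 74.5329 202.1176]
 [105.2784  62.7379]
 [176.9666  78.5515]
 [146.2211 217.9311]]
nozzle (array([ 0.6823, -0.0095,  0.2486]), [0.0014, 0.0014])
base [array([0.8658, 0.0224, 0.014 ]), array([ 0.8333, -0.1189,  0.014 ]), array([ 0.7354, -0.0979,  0.014 ]), array([0.7688, 0.0454, 0.014 ])]
blow yaw -193.04020347440036
bottle [0.6847 0.2795 0.    ]
[(array([252.6, 181. ]), 0.93)] [] [(array([368.7, 149.6]), 0.72)]
[(array([353.4, 250.8]), 0.8), (array([414.2, 327.8]), 0.61)] [] [(array([398.5, 220.3]), 0.57), (array([362.9, 267.7]), 0.17)]
time 10.1 at [0.4248 0.1051 0.2601] go [ 0.327 -0.995  0.7  ] turn [ 0.    -0.     0.195] F [-1.   1.2 -0. ]
```

play_rows(motion=[[0.1,-0.31,0.1,0,0,0.07,100],[0.2,-0.62,0.2,0,0,0.14,100],[0.33,-0.93,0.4,0,0,0.195,100],[0.33,-0.995,0.7,0,0,0.195,100],[0.33,-0.995,0.7,0,0,0.195,100]])

```text
time: 10.72
ee_pos: [0.4879, 0.2946, 0.1354]
eef_rot: [0.988, -0.152, -0.003, -0.001]
ft_force: [0.3, -0.4, -0.1]
width: 0.0871
```

```bash
python3 - <<'E'
from h import *
np.set_printoptions(precision=4,suppress=True)
togo([.4901,.3041,.002],np.radians(-107.5))
p=eyes.camera('wrist');save(p,'w11')
for l,z in(('ball_center',.022),('tray_pocket',.007),('tray',0)): print(l,[(np.round(d['xy'],1),round(d['p'],2),onz(p,d['xy'],z)) for d in eyes.landmark_of(p,l)[:2]])
for k in([.036/2,.006,.074],[.018,-.006,.074],[-.018,-.006,.074],[-.018,.006,.074]):
    R=Ro.from_euler('z',-17.5,degrees=True); print(proj(p,R.apply(k)+[.4901,.3041,0]))
a=cv2.cvtColor(p['image'],4)
for k in([.07,.035,.01],[.07,-.035,.01],[.018,.006,.074],[.018,-.006,.074],[-.018,-.006,.074],[-.018,.006,.074],[.045,0,.037]):
    u=proj(p,R.apply(k)+[.4901,.3041,0]);cv2.drawMarker(a,(int(u[0]),int(u[1])),(0,0,255),0,8,1)
cv2.imwrite('pics/w11.png',a)
E
```

```text
time 10.72 at [0.4879 0.2946 0.1354] go [ 0.    -0.048  0.667] turn [-0.001  0.004  0.   ] F [ 0.3 -0.4 -0.1]
ball_center [(array([305.7, 172.3]), 0.68, array([0.534 , 0.2918, 0.022 ]))]
tray_pocket [(array([309. , 172.5]), 0.96, array([0.5322, 0.2904, 0.007 ])), (array([527.6, 210.2]), 0.71, array([0.454 , 0.1372, 0.007 ]))]
tray [(array([536.3, 266.5]), 0.77, array([0.4036, 0.136 , 0.    ])), (array([311.1, 228.9]), 0.6, array([0.4887, 0.3028, 0.    ]))]
[295.6206 223.2198]
[314.8474 223.2641]
[314.9571 278.1547]
[296.3611 278.1071]
```

View pics/w11.png

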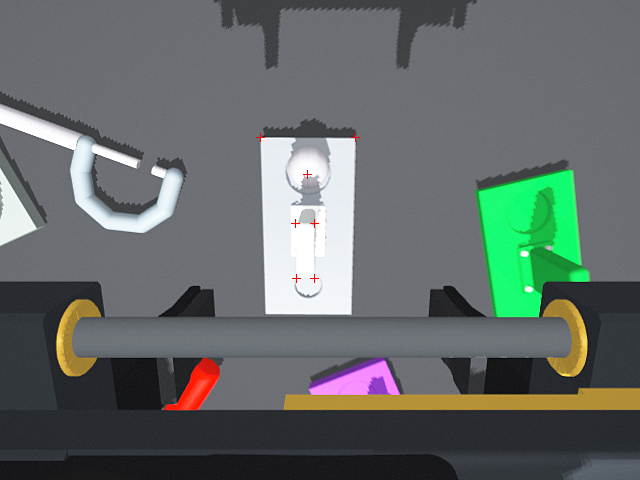

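play_rows(motion=[[0,-0.048,0.0,0,0,0,100],[0,-0.048,0.2,0,0,0,100],[0,-0.048,0.4,0,0,0,100],[0,-0.048,0.58,0,0,0,100],[0,-0.048,0.66,0,0,0,100]])

```text
time: 11.55
ee_pos: [0.4906, 0.302, 0.0051]
eef_rot: [0.988, -0.153, -0.003, -0.001]
ft_force: [0.6, 0.6, 0.0]
width: 0.0874
```

```bash
python3 - <<'E'
from h import *
togo([.4901,.3041,.003],np.radians(-107.5))
p=eyes.camera('wrist')
for l,z in(('ball_center',.022),('tray_pocket',.007)): print(l,[(np.round(d['xy'],1),round(d['p'],2),onz(p,d['xy'],z)) for d in eyes.landmark_of(p,l)[:2]])
E
```

```text
time 11.55 at [0.4906 0.302  0.0051] go [-0.005 -0.009  0.01 ] turn [-0.001  0.004 -0.001] F [0.6 0.6 0. ]
ball_center [(array([316.9, 192.1]), 0.91, array([0.53483268, 0.2894094 , 0.022     ]))]
tray_pocket []
```

play_rows(motion=[[0,-0.008,0.01,0,0,0,50],[0,-0.008,0.01,0,0,0,30],[0,-0.008,0.01,0,0,0,24],[0,-0.008,0.01,0,0,0,20],[0,-0.008,0.01,0,0,0,18]], squeeze=10)

```text
time: 12.32
ee_pos: [0.4905, 0.3051, 0.0033]
eef_rot: [0.988, -0.152, -0.003, -0.001]
ft_force: [-0.3, -0.7, -1.0]
width: 0.045
```

play_rows(motion=[[0,0,0,0,0,0,16],[0,0,0,0,0,0,14],[0,0,0,0,0,0,12],[0,0,0,0,0,0,10],[0,0,0,0,0,0,8]], squeeze=15)

```text
time: 12.95
ee_pos: [0.4905, 0.3048, 0.0032]
eef_rot: [0.988, -0.152, -0.003, -0.001]
ft_force: [0.2, -1.8, 0.4]
width: 0.0121
```

play_rows(motion=[[0,0,0,0,0,0,5],[0,0,0,0,0,0,0],[0,0,0,0,0,0,0]], squeeze=45)

```text
time: 13.32
ee_pos: [0.4905, 0.3048, 0.0032]
eef_rot: [0.988, -0.152, -0.003, -0.001]
ft_force: [-1.7, -2.0, 2.1]
width: 0.0113
```

```bash
python3 - <<'E'
from h import *
togo([.4901,.3041,.003],np.radians(-107.5))
p=eyes.camera('wrist');save(p,'w12')
for l,z in(('ball_center',.022),('tray_pocket',.007),('tray',0)): print(l,[(np.round(d['xy'],1),round(d['p'],2),onz(p,d['xy'],z)) for d in eyes.landmark_of(p,l)[:2]])
E
```

```text
time 13.32 at [0.4905 0.3048 0.0032] go [-0.001  0.004  0.001] turn [-0.001  0.004  0.   ] F [-1.7 -2.   2.1]
ball_center [(array([325.1, 187.2]), 0.88, array([0.53586015, 0.28836408, 0.022     ]))]
tray_pocket []
tray [(array([321.5, 281.2]), 0.66, array([0.48921868, 0.30462453, 0.        ]))]
```

play_rows(motion=[[0,0,-0.02,0,0,0,0],[0,0,-0.08,0,0,0,0],[0,0,-0.16,0,0,0,0],[0,0,-0.22,0,0,0,0],[0,0,-0.25,0,0,0,0]])

```text
time: 14.15
ee_pos: [0.4913, 0.3052, 0.0546]
eef_rot: [0.988, -0.152, -0.002, -0.002]
ft_force: [0.0, -0.2, -4.6]
width: 0.0119
```

```bash
cat > chk.py <<'E'
from h import *
np.set_printoptions(precision=4,suppress=True)
d,x=togo([.5626,.0181,.185],np.radians(-103))
p=eyes.camera('wrist');s=r.read_state();e=s['ee_pos']-[0,0,.0032]; R=Ro.from_quat(s['eef_rot'])
rel=lambda X:R.inv().apply(X-e)*[1,-1,-1]
for l,z in(('ball_center',.022),('tray_pocket',.007)): print(l,[(np.round(d['xy'],1),round(d['p'],2),rel(onz(p,d['xy'],e[2]+z))) for d in eyes.landmark_of(p,l)[:2]])
print('width',s['width'])
E
python3 chk.py
```

```text
time 14.15 at [0.4913 0.3052 0.0546] go [ 0.768  1.261 -0.659] turn [-0.002  0.003 -0.049] F [ 0.  -0.2 -4.6]
ball_center [(array([323.1, 189.8]), 0.82, array([ 0.047 , -0.0013,  0.0222]))]
tray_pocket [(array([613.3, 234.5]), 0.69, array([ 0.0247, -0.1377,  0.0075]))]
width 0.01137219947551397
```

play_rows(motion=[[0,0,-0.03,0,0,0,0],[0,0,-0.11,0,0,0,0],[0,0,-0.22,0,0,0,0],[0,0,-0.3,0,0,0,0],[0,0,-0.33,0,0,0,0]])

```text
time: 14.92
ee_pos: [0.4916, 0.305, 0.1207]
eef_rot: [0.988, -0.152, -0.002, -0.002]
ft_force: [0.1, 0.6, -5.4]
width: 0.0117
```

play_rows(motion=[[0,0,-0.03,0,0,0,0],[0,0,-0.11,0,0,0,0],[0,0,-0.22,0,0,0,0],[0,0,-0.3,0,0,0,0],[0,0,-0.33,0,0,0,0]])

```text
time: 15.55
ee_pos: [0.4918, 0.3047, 0.1864]
eef_rot: [0.988, -0.152, -0.002, -0.002]
ft_force: [-0.3, -0.0, -4.2]
width: 0.0116
```

play_rows(motion=[[0.01,0.03,0,0,0,0,0],[0.04,0.12,0,0,0,0,0],[0.06,0.25,0,0,0,0,0],[0.09,0.36,0,0,0,0,0],[0.1,0.4,0,0,0,0,0]])

```text
time: 16.18
ee_pos: [0.4865, 0.2192, 0.1845]
eef_rot: [0.988, -0.153, -0.003, -0.001]
ft_force: [0.1, 0.4, -4.6]
width: 0.0117
```

```bash
python3 chk.py
```

```text
time 16.18 at [0.4865 0.2192 0.1845] go [ 0.667  0.843 -0.007] turn [-0.     0.004 -0.051] F [ 0.1  0.4 -4.6]
ball_center [(array([329. , 195.4]), 0.89, array([ 0.0446, -0.0038,  0.0222]))]
tray_pocket [(array([421.6, 225.2]), 0.61, array([ 0.0289, -0.0475,  0.0072]))]
width 0.011719241525619024
```

play_rows(motion=[[0.01,0.03,0,0,0,0,0],[0.03,0.12,0,0,0,0,0],[0.05,0.25,0,0,0,-0.01,0],[0.07,0.37,0,0,0,-0.02,0],[0.08,0.41,0,0,0,-0.025,0]])

```text
time: 16.95
ee_pos: [0.4771, 0.1368, 0.1848]
eef_rot: [0.991, -0.133, -0.002, -0.001]
ft_force: [0.0, 0.2, -4.8]
width: 0.0117
```

play_rows(motion=[[0.01,0.03,0,0,0,0,0],[0.03,0.12,0,0,0,0,0],[0.05,0.25,0,0,0,-0.01,0],[0.07,0.37,0,0,0,-0.02,0],[0.08,0.41,0,0,0,-0.025,0]])

```text
time: 17.58
ee_pos: [0.471, 0.0539, 0.1845]
eef_rot: [0.994, -0.114, -0.002, -0.001]
ft_force: [-0.3, -0.3, -4.0]
width: 0.0118
```

```bash
python3 chk.py; python3 - <<'E'
from h import *
t=eyes.camera('top');s=eyes.camera('side');w=eyes.camera('wrist')
for n,q in zip('tsw',(t,s,w)): print(n,[(np.round(d['xy'],1),round(d['p'],2)) for d in eyes.landmark_of(q,'nozzle_mouth')[:2]],proj(q,[.6823,-.0095,.2486]))
E
```

```text
time 17.57 at [0.471  0.0539 0.1845] go [ 0.487  0.071 -0.005] turn [-0.001  0.003 -0.001] F [-0.3 -0.3 -4. ]
ball_center [(array([332.3, 197.3]), 0.86, array([ 0.0437, -0.005 ,  0.0222]))]
tray_pocket [(array([238.9, 256. ]), 0.78, array([0.0137, 0.0391, 0.007 ])), (array([103.2, 404.1]), 0.71, array([-0.0673,  0.1144,  0.0064]))]
width 0.011624771006421527
t [(array([370.3, 148.6]), 0.92), (array([301.1, 188.3]), 0.72)] [369.68183267 150.10938676]
s [(array([400.8, 219.8]), 0.91)] [397.47323728 219.83669185]
w [] [ 398.98666046 -578.24345242]
```

play_rows(motion=[[0.02,0,0,0,0,0,0],[0.08,0.01,0,0,0,0,0],[0.15,0.02,0,0,0,0,0],[0.22,0.03,0,0,0,0,0],[0.25,0.035,0,0,0,0,0]])

```text
time: 18.65
ee_pos: [0.5192, 0.0371, 0.1839]
eef_rot: [0.994, -0.113, -0.003, -0.001]
ft_force: [0.9, -0.8, -4.6]
width: 0.0114
```

play_rows(motion=[[0.02,0,0,0,0,0,0],[0.07,0.01,0,0,0,0,0],[0.12,0.02,0,0,0,0,0],[0.16,0.03,0,0,0,0,0],[0.18,0.035,0,0,0,0,0]])

```text
time: 19.27
ee_pos: [0.5522, 0.0225, 0.1839]
eef_rot: [0.994, -0.113, -0.003, -0.001]
ft_force: [0.1, -0.0, -4.8]
width: 0.0116
```

```bash
python3 chk.py; python3 - <<'E'
from h import *
np.set_printoptions(precision=4,suppress=True)
t=eyes.camera('top');s=eyes.camera('side')
N={}
for n,q in zip('ts',(t,s)):
  for l in('nozzle_mouth','ball_center','tray_pocket','treadle_pad'): print(n,l,[(np.round(d['xy'],1),round(d['p'],2)) for d in eyes.landmark_of(q,l)[:2]])
e=r.read_state()['ee_pos']; b=e+[.0438,-.0101,.0188]
print('nozzle',tri((t,(369.8,149.2)),(s,(399.5,220))),'ball exp',proj(t,b),proj(s,b))
a=np.hstack([cv2.resize(cv2.cvtColor(t['image'],4)[100:250,280:430],(400,400)),cv2.resize(cv2.cvtColor(s['image'],4)[160:310,320:470],(400,400))])
cv2.imwrite('pics/fin.png',a)
E
```

```text
time 19.27 at [0.5522 0.0225 0.1839] go [ 0.056  0.01  -0.006] turn [-0.001  0.003  0.   ] F [ 0.1 -0.  -4.8]
ball_center [(array([324.5, 197.6]), 0.56, array([ 0.0435, -0.0017,  0.0222]))]
tray_pocket []
width 0.011874459489601814
t nozzle_mouth []
t ball_center [(array([493.7, 229.8]), 0.37)]
t tray_pocket [(array([118.6, 266.9]), 0.94), (array([307.6, 264.1]), 0.65)]
t treadle_pad [(array([495.4, 229.7]), 0.96)]
s nozzle_mouth [(array([398.4, 217.9]), 0.87)]
s ball_center [(array([364.6, 239.8]), 0.42)]
s tray_pocket [(array([257.1, 221.1]), 0.94), (array([363.5, 240.6]), 0.91)]
s treadle_pad [(array([406.8, 359.1]), 0.97)]
nozzle (array([ 0.6865, -0.0105,  0.2471]), [0.0015, 0.0015]) ball exp [359.0641 193.0461] [364.884  237.2151]
```

View pics/fin.png

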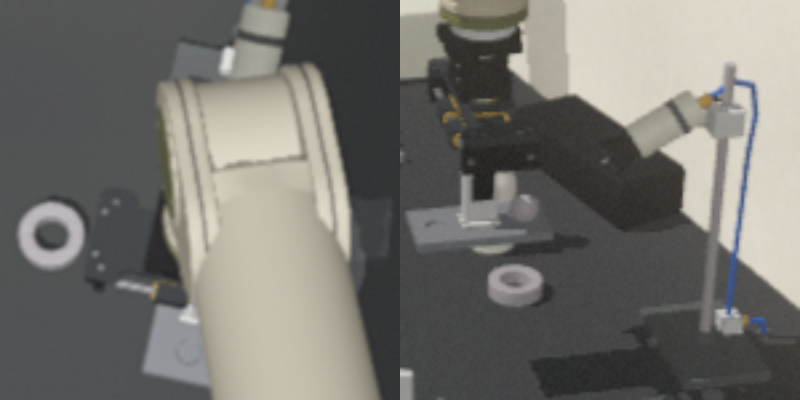

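The side view shows the tray level with the ball at (366,238), matching the expected (365,237). The nozzle is clear of the arm, and about 13 mm remain.

play_rows(motion=[[0.01,0,0,0,0,0,0],[0.03,0,0,0,0,0,0],[0.05,0.01,0,0,0,0,0],[0.062,0.01,0,0,0,0,0],[0.065,0.01,0,0,0,0,0]])

```text
time: 20.55
ee_pos: [0.5641, 0.0179, 0.1838]
eef_rot: [0.994, -0.113, -0.003, -0.001]
ft_force: [-1.1, 0.7, -4.1]
width: 0.0118
```

play_rows(motion=[[0,0,0,0,0,0,0],[0,0,0,0,0,0,0],[0,0,0,0,0,0,0],[0,0,0,0,0,0,0],[0,0,0,0,0,0,0]])

```text
time: 21.18
ee_pos: [0.564, 0.018, 0.1839]
eef_rot: [0.994, -0.113, -0.002, -0.001]
ft_force: [-0.3, 0.2, -5.1]
width: 0.0118
```

```bash
python3 chk.py; python3 - <<'E'
from h import *
np.set_printoptions(precision=4,suppress=True)
s=eyes.camera('side');w=eyes.camera('wrist')
for l in('nozzle_mouth','ball_center','tray_pocket','treadle_pad'): print(l,[(np.round(d['xy'],1),round(d['p'],2)) for d in eyes.landmark_of(s,l)[:2]])
print('airspot px',proj(s,[.6086,.0075,.203]),proj(w,[.6086,.0075,.203]))
b=[d['xy'] for d in eyes.landmark_of(w,'ball_center')[:1]]; bs=[d['xy'] for d in eyes.landmark_of(s,'ball_center') if abs(d['xy'][0]-370)<15]
if b and bs: print('ball',tri((w,b[0]),(s,bs[0])))
print(r.read_state()['joint_vel'])
E
```

```text
time 21.18 at [0.564  0.018  0.1839] go [-0.007  0.001 -0.005] turn [-0.001  0.003  0.001] F [-0.3  0.2 -5.1]
ball_center [(array([328.3, 192.7]), 0.78, array([ 0.0458, -0.0034,  0.0222]))]
tray_pocket [(array([327.4, 193.6]), 0.25, array([ 0.0437, -0.0032,  0.0072]))]
width 0.01199579369104873
nozzle_mouth [(array([398.2, 219.2]), 0.78), (array([408.4, 360.9]), 0.72)]
ball_center [(array([371.3, 239.9]), 0.46)]
tray_pocket [(array([258.1, 220.7]), 0.95), (array([250.6, 264.3]), 0.89)]
treadle_pad [(array([407.4, 359.7]), 0.56), (array([356., 251.]), 0.31)]
airspot px [370.0241 237.0602] [320.6854 192.8404]
ball (array([0.608 , 0.0033, 0.1968]), [0.0024, 0.0024])
[-0.0013  0.001  -0.0004  0.0002 -0.0002 -0.0002 -0.0002]
```

The ball triangulates to about 7 mm from the air spot, the arm is still, the grip holds and the treadle is up. Handing in.

```bash
python3 - <<'E'
from h import *
print(job.close_job()); s=r.read_state(); print(s['time'],s['ee_pos'],s['ft_force'],s['width'])
E
```

```text
the job is handed in; nothing more can be done
None
the job is handed in; nothing more can be done
```

The job is handed in, with no verdict reported. I pressed the treadle down to its stop and let it up. I then gripped the ball tray (the left grey one) by its blade, and finished holding it at the air spot, ball end towards the nozzle.

**Last checks (at 21.2 s of the 72 s allowed):**
- **Ball position:** it triangulated to (0.608, 0.003, 0.197), about 7 mm from the computed air spot (0.609, 0.008, 0.203). It was still in its pocket.
- **Hold:** the tool was level to within about half a degree and the joints stood still. The blade was gripped at 12 mm opening with 45 N, and the wrist carried about 4–5 N.
- **Treadle:** the treadle point is back at its rest position in the side view. On the stop the force rose to 40 N.

**What disagreed:**
- **Fingertips:** they end about 33 mm short of the reported TCP, shown by the side view and by where contact with the treadle came. I corrected the grasp and carry heights for this.
- **Nozzle mouth:** the fixes for it scattered by about 4 mm. One early network fix was plainly wrong and I dropped it.
- **Treadle force:** the 40 N reading equals the limit set for the arm or gripper body, but it was the fingertips that pressed.

I took no final measurement of the other items on the table; the gripper was never brought down onto any of them.

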